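# Take down the repair pile and put each part on its place

### The arm

A 7-joint arm with a two-finger parallel gripper is mounted at the origin on the work surface. World frame = base frame: x ahead of the robot, y to its left, z up, the work surface at z = 0. Lengths are in m, angles in rad, forces in N, time in s.
With the tool pointing down it reaches from about 0.425 to 0.95 m from the base axis. Payload 4.7 kg.
Tool frame: the origin (TCP) lies midway between the tips of the shut fingers; the grasp point (between the pads) lies robot.tcp_to_grasp behind it (robot.tcp_to_grasp is the distance from the TCP to the grasp point, in m); z points along the fingers, y is the direction in which the jaws open and shut (so a half turn about z gives the same grasp; the last joint's range is limited). The gripper opens to 85 mm and grips with 20 to 120 N. Pads are 22 mm wide; open, the fingers measure 114 mm over their backs; the gripper's body (76 mm by 85 mm) begins 54 mm behind the grasp point. The pads swing forward as they close: fully open they stand 13 mm farther back than shut.
Start: joints at [-1.252, 0.469, -0.049, 1.532, 0.024, 1.141, -0.082], TCP at [0.23, 0.635, 0.231] pointing down, gripper open.
Joint ranges: [-2.59, 2.59], [-0.33, 1.99], [-1.39, 1.29], [0.1, 2.45], [-1.04, 4.18], [0.21, 1.99], [-2.66, 2.66]. Speed limits (rad/s): [2.57, 2.57, 3.14, 3.14, 3.14, 3.14, 3.14].

### API

Orientations are given as a unit quaternion [x, y, z, w].
In Python, from cell import robot gives the robot as it stands.
- The arm moves only by the tool jog_arm, never from a script. Its argument "deltas" is a list of rows, each an object with "jaw": the finger opening in m, from 0 to 0.0854; "dp": the shift along the tool's x, y, z in m, a list of three; "roll": the turn about the tool's z in degrees. A call has 1 to 8 rows; each row shifts and turns the pose as measured when the row begins, along the tool's axes as they then stand; what a row does not reach is not made up. A row lasts 1/8 s, in which the tool goes at most 62.5 mm and 10.7 degrees, less where a joint would pass 70% of its speed; a pose out of reach is approached as far as the arm can. A call is refused whole if a number of a shift passes 0.0625 or a number of a turn 10.7, either way. A call with a gripper value outside its range is refused whole. The fingers move at their own pace and stop on an object; "force" is the grip in N (left out, the last holds). Time passes only in rows, so rows that do not move let the fingers close. It gives the time, the measured TCP pose, the force and the opening at its end, in the units of the state.
- robot.state(): the state, without advancing time (a new reading comes with each control period).
- robot.read_camera(name): name is "side" or "top"; returns (picture, depth): 400x640x3 uint8, red, green, blue; 400x640 float32, m along the optical axis (not along the pixel's ray), 0 where there is no reading.
- robot.camera_params(name): a dict with "fx", "fy", "cx", "cy" (pixels), "R" (3x3) and "t" (3): a world point X has camera coordinates R X + t. Camera axes: x right, y down, z forward; pixel columns grow to the right and rows downward; lengths in m; the calibration is good to about 2 mm. A picture is of the moment at which its call begins. camera_params takes no time and is no camera call.
- robot.finish_job(): hands the job in, once; it reports no verdict.
The state is a dict: "time_s": time; "joint_pos": joint angles; "joint_vel": joint speeds; "tau": joint torques, N m; "position": TCP position; "eef_rot": TCP orientation; "wrist_force": force on the tool from outside, world axes, zero at the start; "wrist_torque": the same for the moment, N m; "gripper_width": finger opening in m.
Only numpy, scipy, OpenCV 4.12 (cv2) and the standard library are available. Lean on these libraries where they do the work, as an engineer would, in place of code of your own. Each camera call takes 0.05 s, during which the arm holds its last target. There are 200 camera calls.

### The job

The solder bench is cluttered: a tape roll stands on a tin, and the tin on either the finned heat sink or the black case, while the other of these two lies beside the pile. Take the pile apart and put everything away upright: the red tape roll down over the post of the spindle, the green-lidded tin wholly on the round cork coaster, the aluminium heat sink flat inside the grey rectangle on the green circuit board, and the black case flat inside the black outline on the white plate, the last two lying lengthwise along their outlines. Tip nothing over, not the white bottle either.

Things in the scene. Friction and masses are not known exactly. Their poses are not given: they have to be found in the camera images.
- tape_roll: roll of red insulating tape with a white core: an upright ring, outer diameter 50 mm, hole diameter 26 mm, 34 mm high, 40 to 85 g. Starts on top of the tin. Origin at the centre of its underside, z up along the hole.
- tin: closed round steel tin with a green lid, diameter 61 mm (60 mm below the lid), 26 mm high, 75 to 155 g. Starts on the heat sink or on the case (whichever is under it), roughly centred. Origin at the centre of its underside, z up.
- heat_sink: bare aluminium heat sink with fins along its length and flat outer sides, 90 mm long (its x), 48 mm wide (its y), 28 mm high, 140 to 280 g. Starts on one of two thin orange boards, whose tops are 6 mm above the work surface. Origin at the centre of its underside, z up.
- case: closed black plastic case with four screw heads on top and a grey seam, 96 mm long (its x), 56 mm wide (its y), 28 mm high, 125 to 250 g. Starts on the other orange board. Origin at the centre of its underside, z up.
- spindle: fixed tape holder: dark steel disc, diameter 80 mm, 8 mm thick, with an upright steel post of diameter 9 mm in its middle, whose top is 52 mm above the underside of the disc. The roll rests on the disc. Origin at the centre of its underside, z up.
- coaster: fixed round cork coaster, diameter 84 mm, 6 mm thick. Origin at the centre of its underside, z up.
- circuit_board: fixed green circuit board on two black feet, 130 mm (its x) by 88 mm (its y), its top 16 mm above its origin; in the middle a grey rectangle, 110 mm (its x) by 68 mm (its y), with low flat components beyond its long edges (under 2 mm high). Origin on the bench under its centre, z up.
- case_plate: fixed white plastic plate, 134 mm (its x) by 94 mm (its y), 5 mm thick, with a black outline painted on it, 116 mm (its x) by 76 mm (its y) inside the line. Origin at the centre of its underside, z up.
- bottle: bystander: loose white bottle with a blue cap, diameter 42 mm, 115 mm high, standing beyond the orange boards. Must not be tipped over. Origin at the centre of its underside, z up.
Not all that is in view belongs to the job. What is shaped like the heat_sink but yellow is not meant.

How it is judged:
By the outcome, as a careful person would: the job done as asked, in the order asked, and still so for the second after the job is handed in, with the robot touching nothing.
It also fails if it takes over 99 s, if anything falls off the work surface, if the arm or the gripper's body presses on something with over 40 N, if the wrist force passes 120 N, or if a joint passes its speed limit or range.

## Working session

There is one attempt and no reset: what is moved stays moved. The work goes in short steps, Python scripts to look and compute and a tool call to move; the robot and the scene stay as the last step left them, time stands still between calls to the robot, and variables do not carry over. Pictures are saved under pics/ and viewed, about 12 in all and at most 16, crops included, and the job is handed in when it is done.

Besides the shell and the picture viewer there is one more tool, called after "Request:" as name(argument=value, ...), one argument or row to a line, values as JSON. jog_arm: Moves the arm, as the interface text tells. Its arguments: {"type":"object","properties":{"deltas":{"type":"array"},"force":{"type":"number"}},"required":["deltas"]}

```bash
ls; mkdir -p pics; python3 - <<'E'
from cell import robot
import cv2,numpy as np
s=robot.state();print(s['time_s'],s['position'],s['eef_rot'],s['gripper_width'],robot.tcp_to_grasp)
for n in('top','side'):
    im,d=robot.read_camera(n);p=robot.camera_params(n);print(n,p)
    cv2.imwrite(f'pics/{n}0.png',im[:,:,::-1]);np.savez(f'{n}0.npz',im=im,d=d)
E
```

```text
pics
0.0 [0.2298224  0.6340555  0.23024626] [ 1.73012897e-01  9.84919068e-01 -9.72691239e-04 -1.45726955e-04] 0.08549146695104198 0.0187
top {'fx': 490.1544070456581, 'fy': 490.1544070456581, 'cx': 325.7121577017345, 'cy': 202.14638252601506, 'R': array([[ 0.01743415, -0.99983371,  0.00534781],
       [-0.98983897, -0.0180143 , -0.14104717],
       [ 0.14112005, -0.00283444, -0.98998843]]), 't': array([-0.02798005,  0.50050615,  1.11569948])}
side {'fx': 456.33400241564203, 'fy': 456.33400241564203, 'cx': 323.211462422875, 'cy': 202.96672151593035, 'R': array([[-0.99622202, -0.08652741, -0.0073956 ],
       [-0.04953813,  0.63616057, -0.76996474],
       [ 0.07132785, -0.76668946, -0.63804358]]), 't': array([0.50171901, 0.08334209, 0.95927791])}
```

View pics/top0.png

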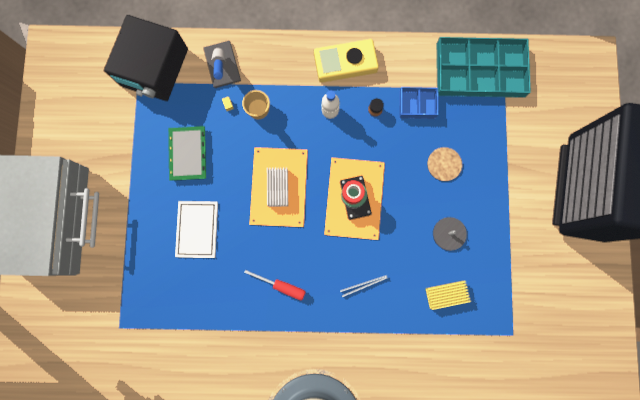

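View pics/side0.png

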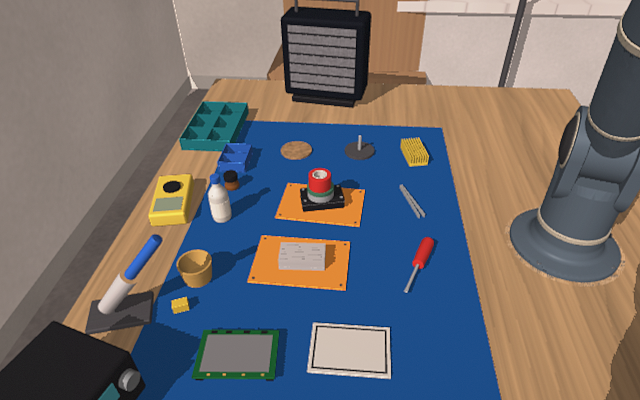

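The top view shows the pile at (354,195): red tape on the green tin, on the black case. The bare heat sink is at (278,187), coaster (445,164), spindle (450,234), board (187,153), plate (197,230) and bottle (331,104). There are two heat-sink shapes: grey at (278,187) and ribbed yellow at (448,295). The grey one on the orange board fits "bare aluminium", so I'll confirm it with a crop.

```bash
cat > h.py <<'E'
import cv2,numpy as np
from cell import robot
P={n:robot.camera_params(n) for n in('top','side')}
def look(n):
    im,d=robot.read_camera(n); return im,d
def cast(n,uv,z):
    p=P[n];uv=np.atleast_2d(uv).astype(float)
    r=np.c_[(uv[:,0]-p['cx'])/p['fx'],(uv[:,1]-p['cy'])/p['fy'],np.ones(len(uv))]@p['R']
    c=-p['R'].T@p['t'];return c+r*((z-c[2])/r[:,2])[:,None]
def cloud(n,d):
    p=P[n];v,u=np.indices(d.shape)
    q=np.stack([(u-p['cx'])/p['fx']*d,(v-p['cy'])/p['fy']*d,d],-1)
    return (q-p['t'])@p['R']
def blob(m,box):
    k=np.zeros(m.shape,np.uint8);a,b,c,e=box;k[b:e,a:c]=m[b:e,a:c]
    cs=cv2.findContours(k,cv2.RETR_EXTERNAL,cv2.CHAIN_APPROX_NONE)[0]
    return max(cs,key=cv2.contourArea)[:,0]
def rect(n,m,box,z):
    w=cast(n,blob(m,box),z)[:,:2]
    (c,s,a)=cv2.minAreaRect((w*1000).astype(np.float32))
    if s[0]<s[1]: s=s[::-1];a+=90
    a=(a+90)%180-90
    return np.round(c,1),np.round(s,1),round(a,1)   # mm, long-axis angle deg
E
python3 - <<'E'
from h import *
for n in('top','side'):
    f=np.load(n+'0.npz');im,d=f['im'],f['d'];hsv=cv2.cvtColor(im,cv2.COLOR_RGB2HSV);H,S,V=[hsv[...,i].astype(int) for i in range(3)]
    W=cloud(n,d);Z=W[...,2]
    if n=='top':
        red=((H<8)|(H>172))&(S>120)
        g=np.array([0])
        print('red',rect(n,red,(330,170,380,225),.094))
        hi=(Z>.080)&(d>0);print('tape z',rect(n,hi,(330,170,380,225),.094), np.median(Z[hi][:50]))
        print('tape+tin',rect(n,Z>.048,(330,170,380,225),.060))
        print('case z',rect(n,(Z>.022),(325,160,385,235),.034))
        dark=(V<90)
        print('case dark',rect(n,dark&(Z>.02),(325,160,385,235),.034))
        print('sink z',rect(n,(Z>.022),(250,150,305,225),.034), 'col',rect(n,(S<60)&(V>90),(255,150,305,225),.034))
        print('coaster',rect(n,~((H>95)&(H<125)&(S>120)),(415,140,475,188),.006))
        print('disc',rect(n,(Z>.004)&(S<110),(420,205,480,260),.008), rect(n,S<110,(425,210,475,260),.008))
        print('post',rect(n,Z>.03,(420,205,480,260),.052))
        print('board',rect(n,(H>45)&(H<85)&(S>90),(155,110,220,190),.016),'grey',rect(n,(S<50)&(V>100),(155,115,220,190),.016))
        print('plate',rect(n,(S<50)&(V>120),(165,190,230,270),.005))
        print('bottle',rect(n,Z>.03,(310,80,350,125),.1))
    big=im[150:310,240:480] if n=='top' else im[140:300,240:480]
    cv2.imwrite(f'pics/{n}_crop.png',cv2.resize(big[:,:,::-1],None,fx=3.3,fy=3.3,interpolation=cv2.INTER_CUBIC))
E
```

```text
red (array([517.8, -79.5]), array([52.2, 49.2]), 0.7)
tape z (array([516.9, -78.8]), array([50.2, 48.1]), -17.7) 0.09869313900283616
tape+tin (array([517.7, -82.7]), array([60.7, 57.7]), 0.7)
case z (array([513.5, -86. ]), array([96.5, 62.4]), 13.6)
case dark (array([488.5, -95.2]), array([53.7, 41.4]), -75.8)
sink z (array([536.3, 113.1]), array([88.9, 14.2]), 2.0) col (array([536.6,  96.7]), array([89.1, 47.5]), 1.6)
coaster (array([ 605.9, -307.3]), array([85.9, 82.3]), -88.9)
disc (array([ 434.8, -315.6]), array([79.5, 78.2]), -77.8) (array([ 434.8, -315.9]), array([79.2, 78.9]), -0.8)
post (array([ 433.4, -311.6]), array([11.7,  6.9]), -89.0)
board (array([618.7, 318.6]), array([130.3,  87. ]), 3.6) grey (array([619.2, 319.7]), array([110.8,  67.3]), 4.5)
plate (array([435.3, 289.2]), array([135.4,  95.4]), -0.1)
bottle (array([720.5, -23.5]), array([57. , 38.8]), 0.8)
```

View pics/top_crop.png

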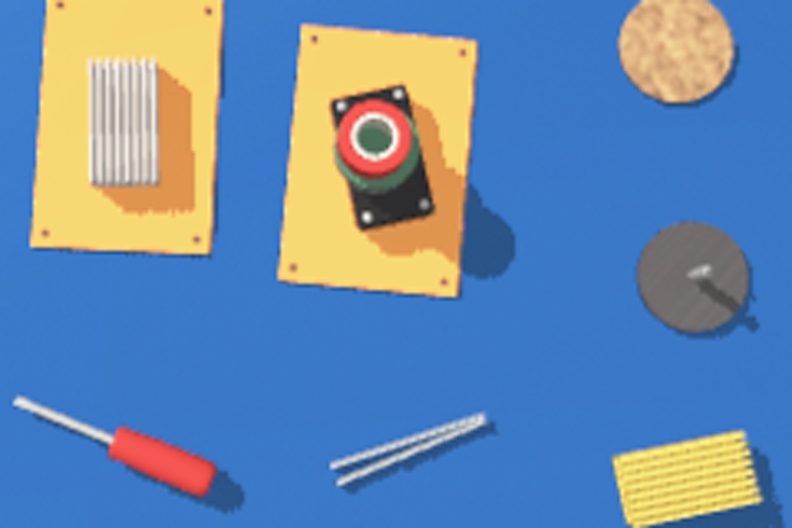

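The crop confirms it: the bare aluminium sink is on the left orange board and the pile is on the right one. The yellow ribbed block at lower right is the decoy. The tin is on the case. First I turn the jaws onto world y and travel to above the tape.

Request:
jog_arm(
  deltas=[
    {"jaw":0.085,"dp":[0,0,0],"roll":-10},
    {"jaw":0.085,"dp":[0,0,0],"roll":-9.9},
    {"jaw":0.085,"dp":[-0.024,-0.058,0],"roll":0},
    {"jaw":0.085,"dp":[-0.024,-0.058,0],"roll":0},
    {"jaw":0.085,"dp":[-0.024,-0.058,0],"roll":0},
    {"jaw":0.085,"dp":[-0.024,-0.058,0],"roll":0},
    {"jaw":0.085,"dp":[-0.024,-0.058,0],"roll":0},
    {"jaw":0.085,"dp":[-0.024,-0.058,0],"roll":0},
  ],
  force=50,
)

```text
time_s: 1.1
position: [0.3749, 0.2894, 0.2265]
eef_rot: [-0.01, 1.0, -0.003, -0.002]
wrist_force: [1.5, 0.8, 0.4]
gripper_width: 0.085
```

Request:
jog_arm(
  deltas=[
    {"jaw":0.085,"dp":[-0.02,-0.053,0],"roll":1},
    {"jaw":0.085,"dp":[-0.02,-0.053,0],"roll":0},
    {"jaw":0.085,"dp":[-0.02,-0.053,0],"roll":0},
    {"jaw":0.085,"dp":[-0.02,-0.053,0],"roll":0},
    {"jaw":0.085,"dp":[-0.02,-0.053,0.02],"roll":0},
    {"jaw":0.085,"dp":[-0.02,-0.053,0.03],"roll":0},
    {"jaw":0.085,"dp":[-0.02,-0.05,0.03],"roll":0},
    {"jaw":0.085,"dp":[0,0,0],"roll":0},
  ],
)

```text
time_s: 2.1
position: [0.5185, -0.0929, 0.1478]
eef_rot: [0.003, 1.0, -0.003, -0.001]
wrist_force: [-0.1, 0.1, -0.9]
gripper_width: 0.0848
```

Request:
jog_arm(
  deltas=[
    {"jaw":0.085,"dp":[0.001,0.0135,0],"roll":0},
    {"jaw":0.085,"dp":[0,0,0.0],"roll":0},
  ],
)

```text
time_s: 2.35
position: [0.5171, -0.0764, 0.1476]
eef_rot: [0.001, 1.0, -0.003, -0.001]
wrist_force: [1.2, 0.4, -0.6]
gripper_width: 0.0852
```

Request:
jog_arm(
  deltas=[
    {"jaw":0.085,"dp":[0,-0.002,0.025],"roll":0},
    {"jaw":0.085,"dp":[0,0,0.025],"roll":0},
    {"jaw":0.085,"dp":[0,0,0.015],"roll":0},
    {"jaw":0.085,"dp":[0,0,0],"roll":0},
  ],
)

```text
time_s: 2.85
position: [0.5189, -0.0721, 0.0843]
eef_rot: [-0.004, 1.0, -0.001, 0.002]
wrist_force: [0.6, 0.4, -0.2]
gripper_width: 0.0852
```

Request:
jog_arm(
  deltas=[
    {"jaw":0.085,"dp":[0.002,-0.007,0.01],"roll":0},
    {"jaw":0.085,"dp":[0,0,0.008],"roll":0},
    {"jaw":0.085,"dp":[0,0,0.0],"roll":0},
  ],
)

```text
time_s: 3.22
position: [0.5182, -0.0796, 0.0669]
eef_rot: [-0.004, 1.0, -0.002, 0.004]
wrist_force: [-0.0, -0.3, -0.2]
gripper_width: 0.0847
```

Request:
jog_arm(
  deltas=[
    {"jaw":0.085,"dp":[0,0,0.004],"roll":0},
    {"jaw":0.04,"dp":[0,0,0],"roll":0},
    {"jaw":0.04,"dp":[0,0,0],"roll":0},
    {"jaw":0.04,"dp":[0,0,0],"roll":0},
    {"jaw":0.04,"dp":[0,0,0],"roll":0},
    {"jaw":0.04,"dp":[0,0,0],"roll":0},
  ],
  force=50,
)

```text
time_s: 3.98
position: [0.519, -0.0797, 0.0633]
eef_rot: [-0.004, 1.0, -0.002, 0.005]
wrist_force: [-0.2, -0.1, 0.2]
gripper_width: 0.0479
```

Request:
jog_arm(
  deltas=[
    {"jaw":0.04,"dp":[0,0,-0.03],"roll":0},
    {"jaw":0.04,"dp":[0,0,-0.035],"roll":0},
    {"jaw":0.04,"dp":[0.018,-0.045,0],"roll":0},
    {"jaw":0.04,"dp":[0.018,-0.05,0],"roll":0},
    {"jaw":0.04,"dp":[0.018,-0.05,0],"roll":0},
    {"jaw":0.04,"dp":[0.018,-0.05,0],"roll":0},
    {"jaw":0.04,"dp":[0.008,-0.02,0],"roll":0},
    {"jaw":0.04,"dp":[0,0,0],"roll":0},
  ],
)

```text
time_s: 4.97
position: [0.4383, -0.3001, 0.1294]
eef_rot: [-0.006, 1.0, -0.002, 0.004]
wrist_force: [0.4, -0.5, -1.5]
gripper_width: 0.048
```

```bash
python3 - <<'E'
from h import *
s=robot.state();print(s['position'],s['eef_rot'],s['joint_pos'])
im,d=look('top');hsv=cv2.cvtColor(im,cv2.COLOR_RGB2HSV);H,S,V=[hsv[...,i].astype(int) for i in range(3)]
Z=cloud('top',d)[...,2]
print('tin z',rect('top',(Z>.05),(330,170,380,225),.060))
gr=(H>60)&(H<95)&(S>60)
print('tin g',rect('top',gr,(330,170,380,225),.060))
print('case z',rect('top',(Z>.022),(325,160,385,235),.034))
cv2.imwrite('pics/t1.png',cv2.resize(im[140:300,290:530,::-1],None,fx=3,fy=3))
E
```

```text
[ 0.43826738 -0.30013366  0.12937616] [-0.00639111  0.99996925 -0.00171509  0.0042075 ] [ 0.23932718  0.36036227  0.35172055  2.0015468  -0.17280705  0.79854413
  2.27379015]
tin z (array([516.5, -82.7]), array([59.4, 58.8]), -44.0)
tin g (array([518.8, -83.8]), array([58.4, 55.4]), 0.7)
case z (array([513.1, -86. ]), array([98. , 62.2]), 12.5)
```

View pics/t1.png

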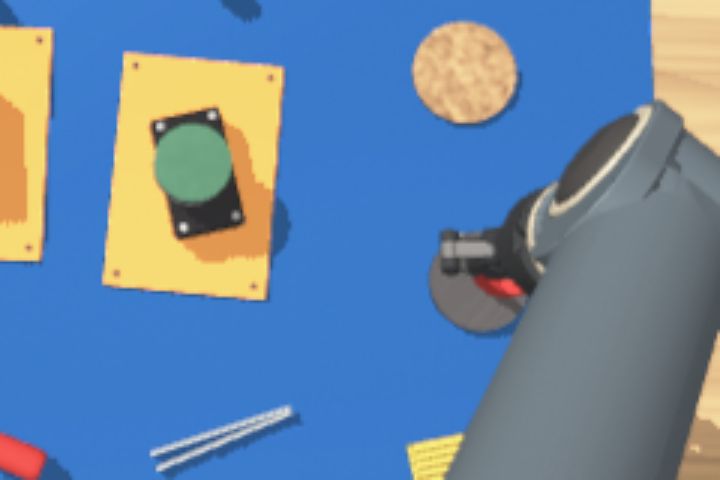

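The tape is held and the tin is standing undisturbed on the case. Next I align over the post.

Request:
jog_arm(
  deltas=[
    {"jaw":0.04,"dp":[0.002,-0.0155,0],"roll":0},
    {"jaw":0.04,"dp":[0,0,0],"roll":0},
    {"jaw":0.04,"dp":[0,0,0.02],"roll":0},
    {"jaw":0.04,"dp":[0,0,0.02],"roll":0},
    {"jaw":0.04,"dp":[0,0,0],"roll":0},
  ],
)

```text
time_s: 5.65
position: [0.4408, -0.3103, 0.0884]
eef_rot: [-0.012, 1.0, -0.0, 0.005]
wrist_force: [-0.3, 0.6, -0.7]
gripper_width: 0.0479
```

```bash
python3 - <<'E'
from h import *
im,d=look('side')
print(robot.state()['position'])
cv2.imwrite('pics/s1.png',cv2.resize(im[110:190,300:420,::-1],None,fx=6,fy=6,interpolation=cv2.INTER_CUBIC))
E
```

```text
[ 0.44143388 -0.31084155  0.08922395]
```

View pics/s1.png

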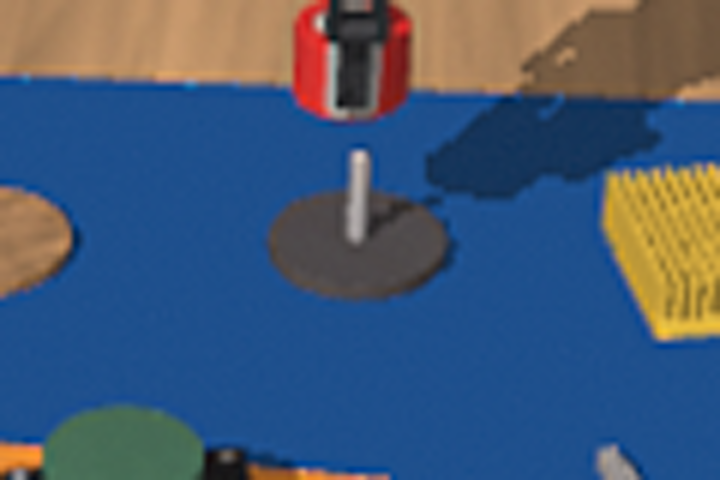

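Side view: the tape is upright, with its centre at about crop x 352 against the post at 358. The remaining shift is about 4 mm in −x and 5 mm in −y.

Request:
jog_arm(
  deltas=[
    {"jaw":0.04,"dp":[0.005,-0.005,0],"roll":1},
    {"jaw":0.04,"dp":[0,0,0],"roll":0},
    {"jaw":0.04,"dp":[0,0,0],"roll":0},
  ],
)

```text
time_s: 6.08
position: [0.4375, -0.3167, 0.0912]
eef_rot: [-0.003, 1.0, -0.001, 0.007]
wrist_force: [0.3, 1.4, 0.1]
gripper_width: 0.0479
```

Request:
jog_arm(
  deltas=[
    {"jaw":0.04,"dp":[0.001,0.001,0.015],"roll":0},
    {"jaw":0.04,"dp":[0,0,0.015],"roll":0},
    {"jaw":0.04,"dp":[0,0,0.01],"roll":0},
    {"jaw":0.04,"dp":[0,0,0],"roll":0},
  ],
)

```text
time_s: 6.58
position: [0.4367, -0.3152, 0.0478]
eef_rot: [-0.003, 1.0, -0.001, 0.007]
wrist_force: [-0.0, -0.8, -2.0]
gripper_width: 0.0476
```

Request:
jog_arm(
  deltas=[
    {"jaw":0.04,"dp":[0,0,0.015],"roll":0},
    {"jaw":0.04,"dp":[0,0,0.01],"roll":0},
    {"jaw":0.04,"dp":[0,0,0.005],"roll":0},
    {"jaw":0.04,"dp":[0,0,0],"roll":0},
  ],
)

```text
time_s: 7.08
position: [0.4373, -0.3155, 0.0155]
eef_rot: [-0.003, 1.0, -0.001, 0.007]
wrist_force: [-0.3, 0.2, -1.2]
gripper_width: 0.0482
```

Request:
jog_arm(
  deltas=[
    {"jaw":0.04,"dp":[0,0,0.003],"roll":0},
    {"jaw":0.04,"dp":[0,0,0],"roll":0},
  ],
)

```text
time_s: 7.32
position: [0.4381, -0.3161, 0.0137]
eef_rot: [-0.003, 1.0, -0.001, 0.008]
wrist_force: [-0.5, 0.3, -1.1]
gripper_width: 0.0476
```

Request:
jog_arm(
  deltas=[
    {"jaw":0.04,"dp":[0.001,0,0.0025],"roll":0},
    {"jaw":0.085,"dp":[0,0,0],"roll":0},
    {"jaw":0.085,"dp":[0,0,0],"roll":0},
    {"jaw":0.085,"dp":[0,0,0],"roll":0},
    {"jaw":0.085,"dp":[0,0,0],"roll":0},
  ],
)

```text
time_s: 7.95
position: [0.439, -0.3165, 0.0138]
eef_rot: [-0.003, 1.0, -0.002, 0.01]
wrist_force: [-0.3, -0.8, -1.0]
gripper_width: 0.085
```

Request:
jog_arm(
  deltas=[
    {"jaw":0.085,"dp":[0,0,-0.03],"roll":0},
    {"jaw":0.085,"dp":[0,0,-0.05],"roll":0},
    {"jaw":0.085,"dp":[0,0,-0.02],"roll":0},
    {"jaw":0.085,"dp":[-0.017,0.05,0],"roll":0},
    {"jaw":0.085,"dp":[-0.018,0.055,0],"roll":0},
    {"jaw":0.085,"dp":[-0.018,0.055,0],"roll":0},
    {"jaw":0.085,"dp":[-0.016,0.045,0],"roll":0},
    {"jaw":0.085,"dp":[0,0,0],"roll":0},
  ],
)

```text
time_s: 8.95
position: [0.5073, -0.1061, 0.1167]
eef_rot: [-0.001, 1.0, -0.002, 0.01]
wrist_force: [-0.4, -0.2, -0.6]
gripper_width: 0.0849
```

```bash
python3 - <<'E'
from h import *
im,d=look('side')
print(robot.state()['position'],robot.state()['eef_rot'])
cv2.imwrite('pics/s2.png',cv2.resize(im[110:230,270:430,::-1],None,fx=4.5,fy=4.5,interpolation=cv2.INTER_CUBIC))
E
```

```text
[ 0.50650008 -0.10841466  0.11669875] [ 3.98112365e-04  9.99949638e-01 -2.47560753e-03  9.71774511e-03]
```

View pics/s2.png

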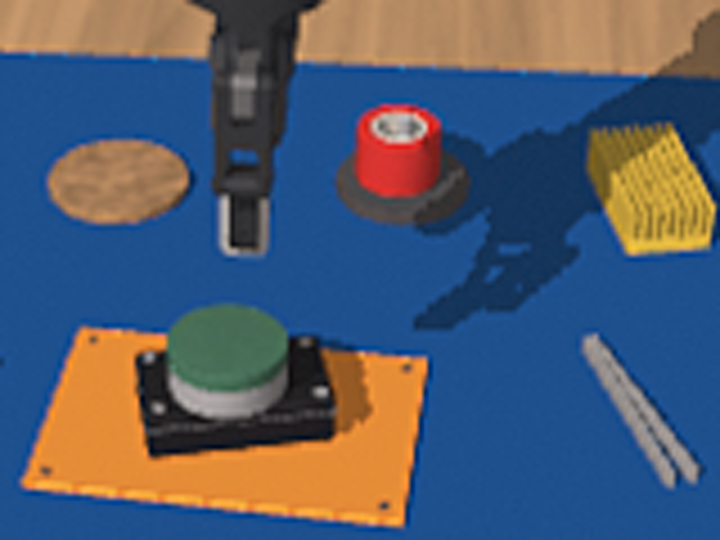

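The tape is seated on the spindle with the post visible in the hole. Now the tin.

Request:
jog_arm(
  deltas=[
    {"jaw":0.085,"dp":[-0.009,0.025,0],"roll":0},
    {"jaw":0.085,"dp":[0,0,0.02],"roll":0},
    {"jaw":0.085,"dp":[0,0,0.02],"roll":0},
    {"jaw":0.085,"dp":[0,0,0.0],"roll":0},
  ],
)

```text
time_s: 9.5
position: [0.515, -0.0896, 0.076]
eef_rot: [0.005, 1.0, -0.004, 0.01]
wrist_force: [0.9, -0.7, 0.6]
gripper_width: 0.0848
```

Request:
jog_arm(
  deltas=[
    {"jaw":0.085,"dp":[-0.002,0.007,0],"roll":-0.5},
    {"jaw":0.085,"dp":[0,0,0.0],"roll":0},
    {"jaw":0.085,"dp":[0,0,0.01],"roll":0},
    {"jaw":0.085,"dp":[0,0,0.01],"roll":0},
    {"jaw":0.085,"dp":[0,0,0.0],"roll":0},
  ],
)

```text
time_s: 10.12
position: [0.5183, -0.0843, 0.0565]
eef_rot: [0.002, 1.0, -0.004, 0.011]
wrist_force: [0.4, -0.9, -0.1]
gripper_width: 0.085
```

Request:
jog_arm(
  deltas=[
    {"jaw":0.085,"dp":[0.001,0.001,0.012],"roll":0},
    {"jaw":0.085,"dp":[0,0,0.009],"roll":0},
    {"jaw":0.085,"dp":[0,0,0.002],"roll":0},
    {"jaw":0.085,"dp":[0,0,0.0],"roll":0},
  ],
)

```text
time_s: 10.62
position: [0.5176, -0.0835, 0.0314]
eef_rot: [0.002, 1.0, -0.004, 0.011]
wrist_force: [0.4, 0.0, 0.4]
gripper_width: 0.0846
```

Request:
jog_arm(
  deltas=[
    {"jaw":0.05,"dp":[0,0,0],"roll":0},
    {"jaw":0.05,"dp":[0,0,0],"roll":0},
    {"jaw":0.05,"dp":[0,0,0],"roll":0},
    {"jaw":0.05,"dp":[0,0,0],"roll":0},
  ],
  force=50,
)

```text
time_s: 11.12
position: [0.518, -0.0835, 0.0323]
eef_rot: [0.002, 1.0, -0.004, 0.011]
wrist_force: [1.2, 0.3, -1.2]
gripper_width: 0.0592
```

Request:
jog_arm(
  deltas=[
    {"jaw":0.05,"dp":[0,0,-0.02],"roll":0},
    {"jaw":0.05,"dp":[0,0,-0.03],"roll":0},
    {"jaw":0.05,"dp":[0,0,-0.01],"roll":0},
    {"jaw":0.05,"dp":[-0.02,-0.05,0],"roll":0},
    {"jaw":0.05,"dp":[-0.021,-0.055,0],"roll":0},
    {"jaw":0.05,"dp":[-0.021,-0.055,0],"roll":0},
    {"jaw":0.05,"dp":[-0.018,-0.044,0],"roll":0},
    {"jaw":0.05,"dp":[0,0,0],"roll":0},
  ],
)

```text
time_s: 12.12
position: [0.597, -0.2901, 0.0924]
eef_rot: [-0.001, 1.0, -0.003, 0.008]
wrist_force: [-1.0, 0.3, -0.8]
gripper_width: 0.0589
```

Request:
jog_arm(
  deltas=[
    {"jaw":0.05,"dp":[-0.008,-0.017,0],"roll":0},
    {"jaw":0.05,"dp":[0,0,0.02],"roll":0},
    {"jaw":0.05,"dp":[0,0,0.02],"roll":0},
    {"jaw":0.05,"dp":[0,0,0],"roll":0},
  ],
)

```text
time_s: 12.62
position: [0.6027, -0.3015, 0.0453]
eef_rot: [-0.003, 1.0, 0.0, 0.004]
wrist_force: [-0.4, -0.6, -0.9]
gripper_width: 0.059
```

```bash
python3 - <<'E'
from h import *
im,d=look('top');hsv=cv2.cvtColor(im,cv2.COLOR_RGB2HSV);H,S,V=[hsv[...,i].astype(int) for i in range(3)]
Z=cloud('top',d)[...,2]
print('case z',rect('top',(Z>.022),(325,160,385,235),.034))
print('sink',rect('top',(S<60)&(V>90),(255,150,305,225),.034))
m=((H>95)&(H<125)&(S>120))|((H<25)&(S>90)&(V>120))
print('case col',rect('top',~m,(328,165,380,230),.034),cv2.contourArea(blob(~m,(328,165,380,230))))
im2,_=look('side')
print(robot.state()['position'],robot.state()['eef_rot'])
v=np.hstack([cv2.resize(im[150:250,320:480,::-1],(400,250)),cv2.resize(im2[110:210,260:420,::-1],(400,250))])
cv2.imwrite('pics/s3.png',v)
E
```

```text
case z (array([514. , -88.3]), array([96.5, 56.4]), 13.6)
sink (array([536.6,  96.7]), array([89.1, 47.5]), 1.6)
case col (array([514., -89.]), array([95.4, 55.3]), 13.0) 869.0
[ 0.60422166 -0.30229327  0.04740483] [-2.76016737e-03  9.99977502e-01 -6.47289977e-04  6.07936535e-03]
```

View pics/s3.png

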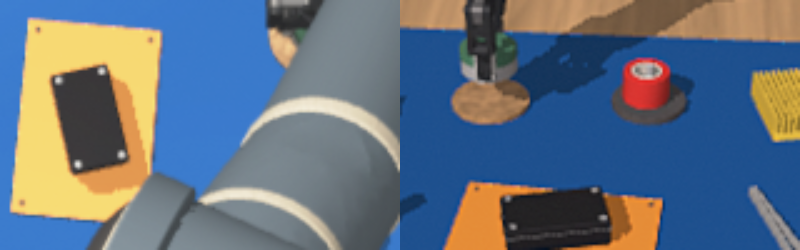

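The tin hangs upright over the coaster, and the case is clear at (514,−88.5) mm and 13.3°.

Request:
jog_arm(
  deltas=[
    {"jaw":0.05,"dp":[-0.002,-0.006,0.01],"roll":0},
    {"jaw":0.05,"dp":[0,0,0.015],"roll":0},
    {"jaw":0.05,"dp":[0,0,0.005],"roll":0},
    {"jaw":0.05,"dp":[0,0,0],"roll":0},
  ],
)

```text
time_s: 13.22
position: [0.6076, -0.3087, 0.0165]
eef_rot: [-0.003, 1.0, -0.001, 0.007]
wrist_force: [-0.4, -0.0, -1.5]
gripper_width: 0.0596
```

Request:
jog_arm(
  deltas=[
    {"jaw":0.05,"dp":[0,0,0.007],"roll":0},
    {"jaw":0.05,"dp":[0,0,0.003],"roll":0},
    {"jaw":0.05,"dp":[0,0,0],"roll":0},
  ],
)

```text
time_s: 13.6
position: [0.6082, -0.3089, 0.0064]
eef_rot: [-0.003, 1.0, -0.001, 0.008]
wrist_force: [-0.4, 0.3, -0.7]
gripper_width: 0.0593
```

Request:
jog_arm(
  deltas=[
    {"jaw":0.05,"dp":[0.001,0.001,0.002],"roll":0},
    {"jaw":0.085,"dp":[0,0,0],"roll":0},
    {"jaw":0.085,"dp":[0,0,0],"roll":0},
    {"jaw":0.085,"dp":[0,0,0],"roll":0},
    {"jaw":0.085,"dp":[0,0,-0.02],"roll":0},
    {"jaw":0.085,"dp":[0,0,-0.05],"roll":0},
    {"jaw":0.085,"dp":[0,0,-0.05],"roll":0},
  ],
)

```text
time_s: 14.48
position: [0.6043, -0.3073, 0.1277]
eef_rot: [-0.003, 1.0, -0.001, 0.006]
wrist_force: [0.6, -0.1, -0.3]
gripper_width: 0.0851
```

Request:
jog_arm(
  deltas=[
    {"jaw":0.085,"dp":[0.009,0.045,0],"roll":0},
    {"jaw":0.085,"dp":[0.009,0.055,0],"roll":0},
    {"jaw":0.085,"dp":[0.009,0.055,0],"roll":0},
    {"jaw":0.085,"dp":[0.009,0.055,0],"roll":0},
    {"jaw":0.085,"dp":[0.009,0.055,0],"roll":0},
    {"jaw":0.085,"dp":[0.009,0.055,0],"roll":0},
    {"jaw":0.085,"dp":[0.009,0.04,0],"roll":-1},
    {"jaw":0.085,"dp":[0,0,0],"roll":0},
  ],
)

```text
time_s: 15.48
position: [0.5449, 0.0597, 0.1415]
eef_rot: [-0.01, 1.0, -0.003, 0.02]
wrist_force: [0.6, -0.8, -0.2]
gripper_width: 0.0849
```

```bash
python3 - <<'E'
from h import *
im,d=look('top');im2,_=look('side')
v=np.hstack([cv2.resize(im[130:260,350:500,::-1],(450,390)),cv2.resize(im2[120:170,270:390,::-1],(336,140)).copy() if 0 else np.pad(cv2.resize(im2[120:170,270:390,::-1],(336,140)),((0,250),(0,0),(0,0)))])
cv2.imwrite('pics/s4.png',v)
hsv=cv2.cvtColor(im,cv2.COLOR_RGB2HSV);H,S,V=[hsv[...,i].astype(int) for i in range(3)]
Z=cloud('top',d)[...,2]
print('tin',rect('top',Z>.016,(415,140,475,188),.032)); print('tape',rect('top',Z>.025,(415,200,480,260),.042))
E
```

```text
tin (array([ 606.1, -308.2]), array([64.5, 58.8]), -44.5)
tape (array([ 436.7, -315.3]), array([51.6, 48.8]), -89.0)
```

View pics/s4.png

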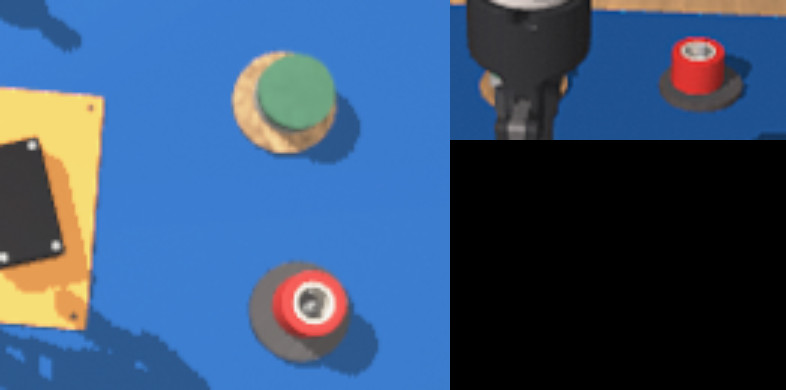

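Tin centred on the coaster to within 1 mm; tape is round the post. Now the heat sink.

Request:
jog_arm(
  deltas=[
    {"jaw":0.085,"dp":[0.008,0.03,0.0],"roll":0},
    {"jaw":0.085,"dp":[0,0,0.02],"roll":0},
    {"jaw":0.085,"dp":[0,0,0.02],"roll":0},
    {"jaw":0.085,"dp":[0,0,0.0],"roll":0},
  ],
)

```text
time_s: 16.08
position: [0.5422, 0.0774, 0.1032]
eef_rot: [-0.0, 1.0, -0.005, 0.023]
wrist_force: [0.2, -1.2, 0.6]
gripper_width: 0.0847
```

Request:
jog_arm(
  deltas=[
    {"jaw":0.085,"dp":[0.005,0.019,0.0],"roll":-1.6},
    {"jaw":0.085,"dp":[0,0,0.0],"roll":0},
    {"jaw":0.085,"dp":[0,0,0.015],"roll":0},
    {"jaw":0.085,"dp":[0,0,0.02],"roll":0},
    {"jaw":0.085,"dp":[0,0,0.0],"roll":0},
  ],
)

```text
time_s: 16.7
position: [0.5405, 0.096, 0.0686]
eef_rot: [-0.014, 1.0, -0.005, 0.025]
wrist_force: [0.0, -0.0, 0.2]
gripper_width: 0.0851
```

Request:
jog_arm(
  deltas=[
    {"jaw":0.085,"dp":[0.006,0.001,0.015],"roll":0},
    {"jaw":0.085,"dp":[0,0,0.02],"roll":0},
    {"jaw":0.085,"dp":[0,0,0.01],"roll":0},
    {"jaw":0.085,"dp":[0,0,0.0],"roll":0},
  ],
)

```text
time_s: 17.2
position: [0.5384, 0.0961, 0.0235]
eef_rot: [-0.013, 1.0, -0.005, 0.027]
wrist_force: [-0.4, -0.3, -0.1]
gripper_width: 0.085
```

Request:
jog_arm(
  deltas=[
    {"jaw":0.085,"dp":[0.002,0.001,0.009],"roll":0},
    {"jaw":0.085,"dp":[0,0,0.004],"roll":0},
    {"jaw":0.03,"dp":[0,0,0],"roll":0},
    {"jaw":0.03,"dp":[0,0,0],"roll":0},
    {"jaw":0.03,"dp":[0,0,0],"roll":0},
    {"jaw":0.03,"dp":[0,0,0],"roll":0},
  ],
  force=70,
)

```text
time_s: 17.95
position: [0.5385, 0.0975, 0.0116]
eef_rot: [-0.013, 0.999, -0.004, 0.029]
wrist_force: [0.1, -0.3, -2.0]
gripper_width: 0.0466
```

Request:
jog_arm(
  deltas=[
    {"jaw":0.03,"dp":[0,0,-0.025],"roll":0},
    {"jaw":0.03,"dp":[0,0,-0.035],"roll":0},
    {"jaw":0.03,"dp":[-0.018,0.045,0],"roll":0},
    {"jaw":0.03,"dp":[-0.02,0.055,0],"roll":0},
    {"jaw":0.03,"dp":[-0.02,0.055,0],"roll":-1.2},
    {"jaw":0.03,"dp":[-0.02,0.055,0],"roll":-1.2},
    {"jaw":0.03,"dp":[-0.006,0.015,0],"roll":0},
    {"jaw":0.03,"dp":[0,0,0],"roll":0},
  ],
)

```text
time_s: 18.95
position: [0.6104, 0.3287, 0.0714]
eef_rot: [-0.033, 0.999, -0.007, 0.025]
wrist_force: [-0.7, -0.3, -2.2]
gripper_width: 0.0469
```

Request:
jog_arm(
  deltas=[
    {"jaw":0.03,"dp":[-0.01,-0.0095,0],"roll":0},
    {"jaw":0.03,"dp":[0,0,0],"roll":0},
    {"jaw":0.03,"dp":[0,0,0.015],"roll":0},
    {"jaw":0.03,"dp":[0,0,0],"roll":0},
  ],
)

```text
time_s: 19.45
position: [0.6222, 0.311, 0.0555]
eef_rot: [-0.028, 0.999, -0.009, 0.023]
wrist_force: [0.3, -0.4, -2.1]
gripper_width: 0.0468
```

```bash
python3 - <<'E'
from h import *
im,d=look('top');im2,_=look('side')
print(robot.state()['position'],robot.state()['eef_rot'])
v=np.hstack([cv2.resize(im[100:200,140:240,::-1],(400,400)),cv2.resize(im2[280:380,180:280,::-1],(400,400))])
cv2.imwrite('pics/s5.png',v)
E
```

```text
[0.62327214 0.31210274 0.05701543] [-0.02873181  0.99924546 -0.00840886  0.0247442 ]
```

View pics/s5.png

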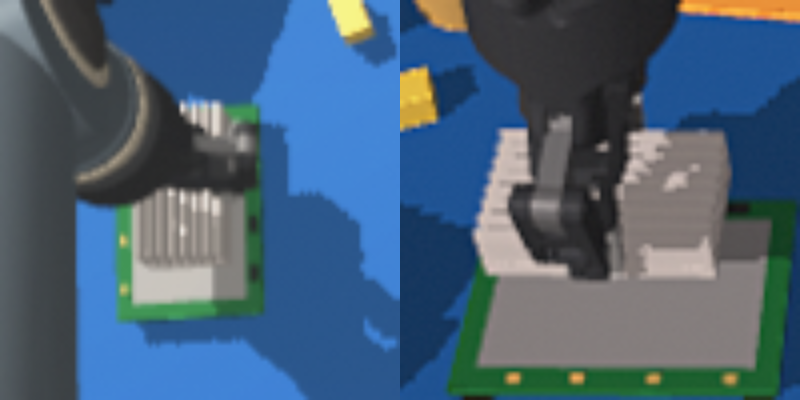

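The sink hangs level above the grey rectangle. It needs about +8 mm in y and −3 mm in x, then lowering.

Request:
jog_arm(
  deltas=[
    {"jaw":0.03,"dp":[0.003,0.0085,0],"roll":-0.7},
    {"jaw":0.03,"dp":[0,0,0],"roll":0},
    {"jaw":0.03,"dp":[0,0,0.014],"roll":0},
    {"jaw":0.03,"dp":[0,0,0.008],"roll":0},
    {"jaw":0.03,"dp":[0,0,0],"roll":0},
  ],
)

```text
time_s: 20.18
position: [0.6202, 0.322, 0.0333]
eef_rot: [-0.036, 0.999, -0.008, 0.025]
wrist_force: [-0.2, 0.1, -2.2]
gripper_width: 0.0466
```

Request:
jog_arm(
  deltas=[
    {"jaw":0.03,"dp":[0,-0.001,0.006],"roll":0},
    {"jaw":0.03,"dp":[0,0,0.003],"roll":0},
    {"jaw":0.03,"dp":[0,0,0],"roll":0},
  ],
)

```text
time_s: 20.55
position: [0.6211, 0.3206, 0.024]
eef_rot: [-0.036, 0.999, -0.008, 0.025]
wrist_force: [-0.2, -0.7, -0.2]
gripper_width: 0.0467
```

Request:
jog_arm(
  deltas=[
    {"jaw":0.03,"dp":[0,0,0.002],"roll":0},
    {"jaw":0.085,"dp":[0,0,0],"roll":0},
    {"jaw":0.085,"dp":[0,0,0],"roll":0},
    {"jaw":0.085,"dp":[0,0,0],"roll":0},
    {"jaw":0.085,"dp":[0,0,0],"roll":0},
    {"jaw":0.085,"dp":[0,0,-0.02],"roll":0},
    {"jaw":0.085,"dp":[0,0,-0.05],"roll":0},
    {"jaw":0.085,"dp":[0,0,-0.05],"roll":0},
  ],
)

```text
time_s: 21.55
position: [0.6139, 0.3215, 0.1455]
eef_rot: [-0.036, 0.999, -0.009, 0.023]
wrist_force: [0.5, 0.5, 0.5]
gripper_width: 0.085
```

Request:
jog_arm(
  deltas=[
    {"jaw":0.085,"dp":[0.015,-0.045,0],"roll":0},
    {"jaw":0.085,"dp":[0.018,-0.055,0],"roll":0},
    {"jaw":0.085,"dp":[0.018,-0.055,0],"roll":0},
    {"jaw":0.085,"dp":[0.018,-0.055,0],"roll":0},
    {"jaw":0.085,"dp":[0.018,-0.055,0],"roll":0},
    {"jaw":0.085,"dp":[0.018,-0.055,0],"roll":0},
    {"jaw":0.085,"dp":[0.015,-0.045,0],"roll":0},
    {"jaw":0.085,"dp":[0,0,0],"roll":0},
  ],
)

```text
time_s: 22.55
position: [0.525, -0.0596, 0.1617]
eef_rot: [-0.036, 0.999, -0.004, 0.037]
wrist_force: [1.0, 0.8, -0.1]
gripper_width: 0.0849
```

```bash
python3 - <<'E'
from h import *
im,d=look('top');im2,_=look('side')
hsv=cv2.cvtColor(im,cv2.COLOR_RGB2HSV);H,S,V=[hsv[...,i].astype(int) for i in range(3)]
Z=cloud('top',d)[...,2]
print('sink',rect('top',Z>.03,(150,110,225,195),.044))
print('board',rect('top',(H>45)&(H<85)&(S>90),(155,110,220,190),.016))
print(robot.state()['position'],robot.state()['eef_rot'],robot.state()['joint_pos'])
v=np.hstack([cv2.resize(im[110:190,150:230,::-1],(400,400)),cv2.resize(im2[300:380,190:290,::-1],(400,400))])
cv2.imwrite('pics/s6.png',v)
E
```

```text
sink (array([619.3, 316.4]), array([93.8, 54.1]), 4.6)
board (array([618.8, 318.8]), array([130.2,  86.7]), 3.6)
[ 0.5263949  -0.05534604  0.16144804] [-0.0391849   0.99851889 -0.00300169  0.03762405] [-0.25276364  0.28008158  0.33279684  2.02125086 -0.13091376  0.78339422
  1.80329645]
```

View pics/s6.png

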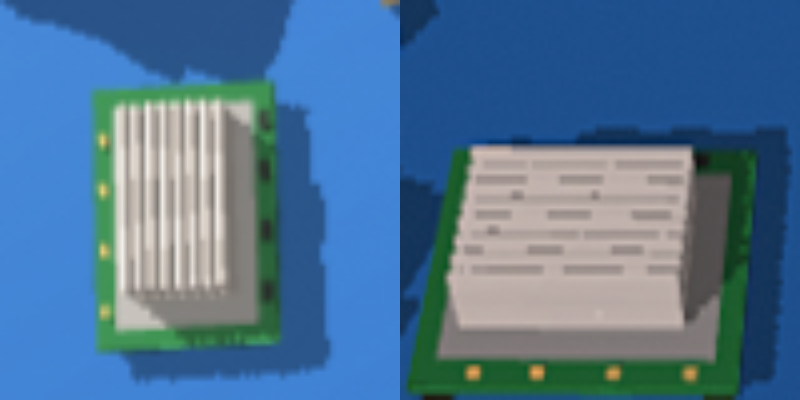

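The sink lies flat inside the grey rectangle and aligned. Now the case: turn 9° and approach.

Request:
jog_arm(
  deltas=[
    {"jaw":0.085,"dp":[0,0,0],"roll":-8.8},
    {"jaw":0.085,"dp":[0,0,0],"roll":0},
    {"jaw":0.085,"dp":[0.028,-0.027,0.03],"roll":0},
    {"jaw":0.085,"dp":[0,0,0.04],"roll":0},
    {"jaw":0.085,"dp":[0,0,0],"roll":0},
  ],
)

```text
time_s: 23.28
position: [0.5152, -0.081, 0.0913]
eef_rot: [-0.12, 0.992, -0.005, 0.041]
wrist_force: [0.1, 0.1, 0.4]
gripper_width: 0.0849
```

Request:
jog_arm(
  deltas=[
    {"jaw":0.085,"dp":[0.0075,-0.0065,0],"roll":0},
    {"jaw":0.085,"dp":[0,0,0.02],"roll":0},
    {"jaw":0.085,"dp":[0,0,0.025],"roll":0},
    {"jaw":0.085,"dp":[0,0,0],"roll":0},
  ],
)

```text
time_s: 23.78
position: [0.5173, -0.089, 0.0512]
eef_rot: [-0.12, 0.992, -0.005, 0.046]
wrist_force: [0.1, 0.8, 0.2]
gripper_width: 0.085
```

Request:
jog_arm(
  deltas=[
    {"jaw":0.085,"dp":[0.004,0.001,0.015],"roll":0},
    {"jaw":0.085,"dp":[0,0,0.015],"roll":0},
    {"jaw":0.085,"dp":[0,0,0.006],"roll":0},
    {"jaw":0.085,"dp":[0,0,0],"roll":0},
  ],
)

```text
time_s: 24.28
position: [0.5184, -0.0892, 0.0156]
eef_rot: [-0.12, 0.992, -0.006, 0.048]
wrist_force: [0.7, 0.5, -0.5]
gripper_width: 0.085
```

Request:
jog_arm(
  deltas=[
    {"jaw":0.085,"dp":[0.002,0,0.004],"roll":0},
    {"jaw":0.04,"dp":[0,0,0],"roll":0},
    {"jaw":0.04,"dp":[0,0,0],"roll":0},
    {"jaw":0.04,"dp":[0,0,0],"roll":0},
    {"jaw":0.04,"dp":[0,0,0],"roll":0},
  ],
  force=80,
)

```text
time_s: 24.9
position: [0.5169, -0.0896, 0.0123]
eef_rot: [-0.12, 0.992, -0.005, 0.048]
wrist_force: [-0.2, 0.1, -2.7]
gripper_width: 0.0541
```

Request:
jog_arm(
  deltas=[
    {"jaw":0.04,"dp":[0,0,-0.025],"roll":0},
    {"jaw":0.04,"dp":[0,0,-0.035],"roll":0},
    {"jaw":0.04,"dp":[0,0,0],"roll":6.9},
    {"jaw":0.04,"dp":[0,0,0],"roll":6.9},
    {"jaw":0.04,"dp":[0,0,0],"roll":0},
  ],
)

```text
time_s: 25.52
position: [0.5095, -0.0895, 0.0727]
eef_rot: [0.003, 0.999, 0.001, 0.047]
wrist_force: [-0.1, 0.6, -2.7]
gripper_width: 0.0543
```

Request:
jog_arm(
  deltas=[
    {"jaw":0.04,"dp":[0.01,0.045,0],"roll":0},
    {"jaw":0.04,"dp":[0.0105,0.055,0],"roll":0},
    {"jaw":0.04,"dp":[0.0105,0.055,0],"roll":0},
    {"jaw":0.04,"dp":[0.0105,0.055,0],"roll":0},
    {"jaw":0.04,"dp":[0.0105,0.055,0],"roll":0},
    {"jaw":0.04,"dp":[0.0105,0.055,0],"roll":0},
    {"jaw":0.04,"dp":[0.0105,0.045,0],"roll":0},
    {"jaw":0.04,"dp":[0,0,0],"roll":0},
  ],
)

```text
time_s: 26.52
position: [0.4364, 0.2864, 0.0641]
eef_rot: [-0.005, 0.999, -0.0, 0.048]
wrist_force: [-0.0, -1.3, -1.5]
gripper_width: 0.0542
```

Request:
jog_arm(
  deltas=[
    {"jaw":0.04,"dp":[0,0,0.01],"roll":0.5},
    {"jaw":0.04,"dp":[0,0,0.01],"roll":0},
    {"jaw":0.04,"dp":[0,0,0],"roll":0},
  ],
)

```text
time_s: 26.9
position: [0.4386, 0.2828, 0.0419]
eef_rot: [0.001, 0.999, -0.002, 0.047]
wrist_force: [1.1, -0.4, -2.0]
gripper_width: 0.0542
```

```bash
python3 - <<'E'
from h import *
im,d=look('top');im2,_=look('side')
print(robot.state()['position'],robot.state()['eef_rot'])
v=np.hstack([cv2.resize(im[185:275,150:250,::-1],(400,400)),cv2.resize(im2[300:400,290:410,::-1],(400,400))])
cv2.imwrite('pics/s7.png',v)
E
```

```text
[0.43902873 0.28337724 0.04274294] [ 9.32907167e-04  9.98841947e-01 -1.16371298e-03  4.80888881e-02]
```

View pics/s7.png

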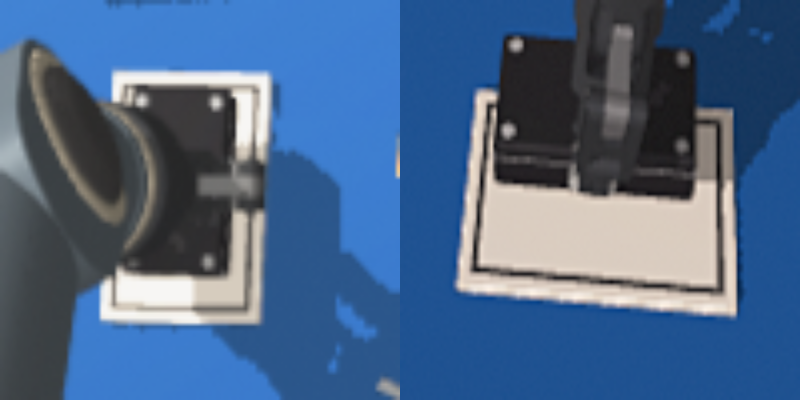

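Case level above the plate; I shift +5 mm in y and −4 mm in x, then lower it.

Request:
jog_arm(
  deltas=[
    {"jaw":0.04,"dp":[0.004,0.005,0],"roll":0},
    {"jaw":0.04,"dp":[0,0,0],"roll":0},
    {"jaw":0.04,"dp":[0,0,0.012],"roll":0},
    {"jaw":0.04,"dp":[0,0,0.008],"roll":0},
    {"jaw":0.04,"dp":[0,0,0],"roll":0},
  ],
)

```text
time_s: 27.62
position: [0.4373, 0.2885, 0.0215]
eef_rot: [0.001, 0.999, -0.001, 0.048]
wrist_force: [0.5, 0.2, -3.0]
gripper_width: 0.0542
```

Request:
jog_arm(
  deltas=[
    {"jaw":0.04,"dp":[0,0,0.006],"roll":0},
    {"jaw":0.04,"dp":[0,0,0.002],"roll":0},
    {"jaw":0.04,"dp":[0,0,0],"roll":0},
  ],
)

```text
time_s: 28.0
position: [0.438, 0.2883, 0.0138]
eef_rot: [0.001, 0.999, -0.001, 0.048]
wrist_force: [-0.9, -0.1, -0.7]
gripper_width: 0.0542
```

Request:
jog_arm(
  deltas=[
    {"jaw":0.04,"dp":[0,0,0.002],"roll":0},
    {"jaw":0.085,"dp":[0,0,0],"roll":0},
    {"jaw":0.085,"dp":[0,0,0],"roll":0},
    {"jaw":0.085,"dp":[0,0,0],"roll":0},
    {"jaw":0.085,"dp":[0,0,0],"roll":0},
    {"jaw":0.085,"dp":[0,0,-0.02],"roll":0},
    {"jaw":0.085,"dp":[0,0,-0.05],"roll":0},
    {"jaw":0.085,"dp":[0,0,-0.05],"roll":0},
  ],
)

```text
time_s: 29.0
position: [0.4255, 0.2872, 0.1325]
eef_rot: [0.002, 0.999, -0.004, 0.045]
wrist_force: [0.0, 0.8, 0.1]
gripper_width: 0.0848
```

Request:
jog_arm(
  deltas=[
    {"jaw":0.085,"dp":[0,-0.04,-0.02],"roll":0},
    {"jaw":0.085,"dp":[-0.01,-0.055,0],"roll":0},
    {"jaw":0.085,"dp":[-0.01,-0.055,0],"roll":0},
    {"jaw":0.085,"dp":[-0.01,-0.055,0],"roll":0},
    {"jaw":0.085,"dp":[0,0,0],"roll":0},
  ],
)

```text
time_s: 29.62
position: [0.4568, 0.0797, 0.1612]
eef_rot: [-0.0, 0.999, 0.001, 0.05]
wrist_force: [0.7, 0.2, -0.8]
gripper_width: 0.0848
```

```bash
python3 - <<'E'
from h import *
im,d=look('top');im2,_=look('side')
hsv=cv2.cvtColor(im,cv2.COLOR_RGB2HSV);H,S,V=[hsv[...,i].astype(int) for i in range(3)]
Z=cloud('top',d)[...,2]
print('case',rect('top',Z>.02,(160,190,235,270),.033))
print('sink',rect('top',(S<60)&(V>90)&(Z>.035),(150,110,225,195),.044))
print(robot.state()['position'],robot.state()['time_s'])
cv2.imwrite('pics/f_top.png',cv2.resize(im[80:280,140:520,::-1],(798,420)))
cv2.imwrite('pics/f_side.png',im2[:,:,::-1])
E
```

```text
case (array([436.6, 285. ]), array([96.3, 59.5]), -0.2)
sink (array([620. , 317.5]), array([92.1, 51.9]), 4.6)
[0.4564143  0.08381635 0.1609107 ] 29.725
```

View pics/f_top.png

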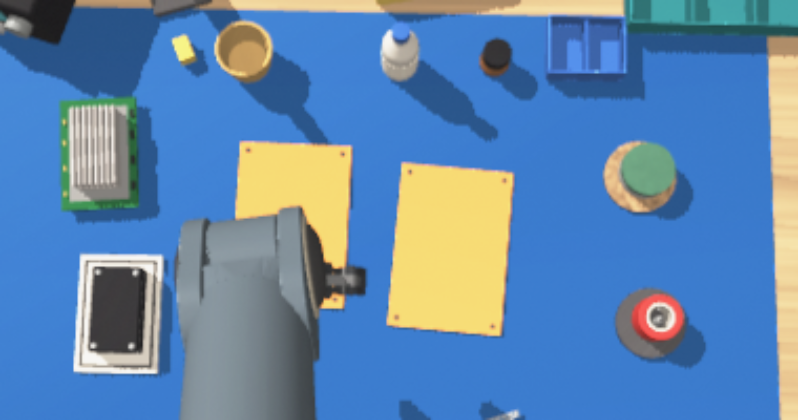

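View pics/f_side.png

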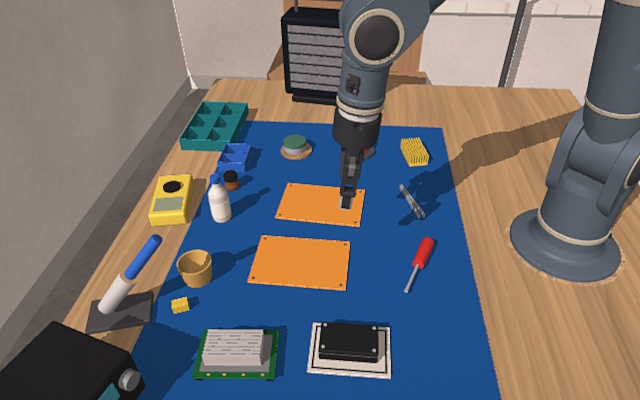

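Everything is in place: case inside its outline, sink inside the grey rectangle, tin on the cork, tape on the post, bottle standing. The arm is clear.

```bash
python3 -c "
from cell import robot
print(robot.finish_job())"
```

```text
the job is handed in; nothing more can be done
None
```

The pile is taken apart and all four things are put away upright, in the order you listed. I handed the job in at about 29.7 s of the 99 s allowed, with the gripper clear of everything.

| Item | Last measured position | Target centre | Check |
|---|---|---|---|
| Tape roll | (437, −315) mm | spindle (435, −316) mm | On the disc, post visible in the hole |
| Tin | (606, −308) mm | coaster (606, −307) mm | Wholly on the cork |
| Heat sink | (620, 317.5) mm at 4.6° | grey rectangle (619, 319) mm at about 4° | Flat inside, lengthwise |
| Case | (437, 285) mm at −0.2° | outline (435, 289) mm at −0.1° | Flat inside, lengthwise |

- **Bottle:** it was not touched and still stands in both final views.
- **Final views:** the tape roll is hidden behind the gripper in the last side view. Its seat rests on the last top view and an earlier side view.
- **Tool tilt:** the tool drifted to about 5.5° of tilt during the jogging. I picked up and set down the sink and the case at nearly the same tilt, so they landed flat.
- **Small disagreements:** depth-mask sizes read 2–4 mm too large for the placed sink and case. That is within what pixel size and viewing angle explain.

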